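# Refit the filter cover of a bench dust extractor

### The arm

A 6-joint arm with a two-finger parallel gripper is mounted at the origin on the work surface. World frame = base frame: x ahead of the robot, y to its left, z up, the work surface at z = 0. Lengths are in m, angles in rad, forces in N, time in s.
With the tool pointing down it reaches from about 0.25 to 0.725 m from the base axis. Payload 9.7 kg.
Tool frame: the origin (TCP) lies at the very end of the fingers, on their centre line; the grasp point (between the pads) lies 19 mm behind it; z points along the fingers, y is the line along which they close (so a half turn about z gives the same grasp; the last joint's range is limited). The gripper opens to 85 mm and grips with 20 to 120 N. Pads are 22 mm wide; open, the fingers measure 114 mm over their backs; the gripper's body (76 mm by 85 mm) begins 54 mm behind the grasp point. The pads swing forward as they close: fully open they stand 13 mm farther back than shut.
Start: joints at [1.281, 0.087, 0.176, 1.66, 0, 1.571], TCP at [0.157, 0.527, 0.2] pointing down, gripper open.
Joint ranges: [-3.13, 3.13], [-0.85, 1.81], [-1.15, 1.24], [-2.2, 2.28], [-1.44, 1.52], [-3.14, 3.14]. Speed limits (rad/s): [2.22, 2.22, 2.57, 3.14, 3.14, 3.14].

### API

Orientations are given as a 3x3 rotation matrix whose columns are the frame's x, y, z axes.
In Python, from station import read_state, camera, job_done gives the robot as it stands. The module is installed in compiled form; this text tells all that it offers.
- The arm moves only by the tool servo_tool, never from a script. Its argument "increments" is a list of rows, each a list of 4 numbers: the shift along the world's x, y, z in mm, then the turn about the world's z in degrees. A call has 1 to 10 rows; each row shifts and turns the commanded pose from where the row before left it; what a row does not reach is not made up. A row lasts 1/12 s, in which the tool goes at most 41.7 mm and 7.16 degrees, less where a joint would pass 70% of its speed; a pose out of reach is approached as far as the arm can. A call with a gripper value outside its range is refused whole. "fingers" is the closure in counts, from 0 (fully open) to 255 (shut), set as the call begins (left out, the last holds). The fingers move at their own pace and stop on an object; "grip_force" is the grip in N (left out, the last holds). Time passes only in rows, so rows that do not move let the fingers close. It gives the time, the measured TCP pose, the force, the opening and the grip force at its end, in the units of the state.
- read_state(): the state, without advancing time (a new reading comes with each control period).
- camera(name): name is "side" or "top" or "wrist"; returns a dict with "pixels" (384x512x3 uint8, red, green, blue), "fx", "fy", "cx", "cy" (pixels), "extrinsics" (4x4, takes a point from camera to world coordinates); the wrist camera has in their place "hand_eye" (4x4, takes a point from camera to tool coordinates, whose origin is the TCP and whose axes are the flange's). Camera axes: x right, y up, looking along -z (the intrinsics and any distortion apply to the point x, -y, -z); pixel columns grow to the right and rows downward; lengths in m; the calibration is good to about 2 mm. A picture is of the moment at which its call begins: read the wrist's pose just before it. There is no depth.
- job_done(): hands the job in; it is judged then, once.
The state is a dict: "time": time; "qpos": joint angles; "joint_velocities": joint speeds; "joint_torque": joint torques, N m; "eef_pos": TCP position; "tool_rot": TCP orientation; "ft_force": force on the tool from outside, world axes, zero at the start; "moment": the same for the moment, N m; "opening": finger opening in m; "gripper_force": force on a finger pad.
Only numpy, scipy, OpenCV 4.12 (cv2) and the standard library are available. Lean on these libraries where they do the work, as an engineer would, in place of code of your own. Each camera call takes 0.05 s, during which the arm holds its last target. There are 200 camera calls.

### The job

Refit the dust extractor's filter cover: slip the tall spacer sleeve over the upright stud, down until it sits on the cover panel, and let go of it; then turn the winged quarter-turn fastener until the slot along its wing lines up with the two index marks on the panel. Then press the sprung panel down by its fastener or its top, fully home against the frame, and finish while still holding it down there, so that a colleague can run the nut on. Leave the other things on the bench where they are.

Things in the scene. Friction and masses are not known exactly. Their poses are not given: they have to be found in the camera images.
- filter_box: the dust extractor's filter box, fixed to the bench: grey sheet-metal box 200 mm (its x) by 280 mm (its y), rim 85 mm above the bench, a blue hose leaving on its +x side. Origin: centre of its underside; its z is up. The stud stands at its (0, +75 mm), the fastener at its (0, -75 mm)
- panel (a joint): how far the sprung cover panel has been pushed down, m: 0 = raised (as at the start), 0.012 = fully home on the frame's rim. The panel is a flat aluminium plate 200 x 280 x 5 mm over the whole box; raised, its top is 102 mm above the bench. It only slides straight down, springs back when let go, and takes about 4 N to start and 10 N to hold home. Unless the fastener is lined up to within about 0.19 rad, the fastener's hidden cross-head stops the panel after 4 mm
- panel_seat (a point): the point on the panel's top face on the stud's axis, where the sleeve's lower end comes to rest; moves with the panel; axes as the filter box's
- stud_top (a point): tip of the upright steel stud: 12 mm diameter, tapering over its last 5 mm to 6 mm, tip 164 mm above the bench (62 mm above the raised panel); fixed to the box
- fastener (a joint): angle of the fastener's wing from the line of the index marks, rad, counter-clockwise from above: 0 = lined up. It starts turned between 0.8 and 1.4; its range is -0.5 to 1.57 (no stop or click at 0). It turns stiffly (0.04 N m) and stays where it is left
- fastener_grip (a point): centre of the fastener's upright steel wing, half-way up it: the wing is 44 mm long, 12 mm thick and 28 mm tall, with a dark slot along its top, and stands on a round boss of 30 mm diameter, 6 mm high, on the panel. The point is 20 mm above the panel's top. x runs along the wing, z is up, and it turns with the wing. The index marks are two flat dark dashes on the panel, 27 to 47 mm from the fastener's axis on either side, along the filter box's x
- sleeve_mid (a point): centre (half-way up) of the tall plain aluminium spacer sleeve standing on the bench: tube of 34 mm outer diameter, 16 mm bore, 44 mm tall, about 0.08 kg; z along its axis
- collar: short aluminium collar, a bystander: ring 34 mm across, 16 mm tall (same bore as the sleeve but much shorter). Origin: centre of its underside
- nut: round steel nut for the stud, a bystander lying on the bench, 24 mm across, 10 mm tall. Origin: centre of its underside
- jar: closed jar with a black lid, a bystander, 64 mm across, 75 mm tall. Origin: centre of its underside
- hammer: hammer lying on the bench, a bystander, about 0.3 m long along its own x
- screwdriver: screwdriver lying on the bench, a bystander, about 0.2 m long along its own x
- brush: brush lying on the bench, a bystander, about 0.2 m long along its own x

How it is judged:
On the way, in this order (a step that is already met when the one before it is completed fails the run):
1. the sleeve is on the stud, resting upright on the panel, and let go (horizontal distance between sleeve_mid and stud_top below 0.006 m and z of sleeve_mid in the frame of panel_seat between 0.018 and 0.026 m and angle between the z axis of sleeve_mid and the z axis of panel_seat, either way round below 0.12 rad and contact force between the fingers and sleeve below 0.05 N), for 0.2 s.
2. the fastener's slot is lined up with the index marks (value of joint fastener between -0.2 and 0.2 rad), for 0.2 s.
At the end, for the whole second after the job is handed in: The robot still holds the panel down at least 10.5 of its 12 mm, touching panel or fastener with over 3 N; fastener within 0.2 rad of the marks; the sleeve, not touched by the fingers, on the stud (axes within 6 mm), upright within 0.12 rad, resting on the panel within 4 mm (all of step 1 and all of step 2 and value of joint panel above 0.0105 m and contact force between any of the fingers, the arm and panel above 3 N); the arm keeps its last pose, push and grip.
It fails at once if another thing on the bench (collar, nut, jar, hammer, screwdriver or brush) is moved by more than 30 mm (distance of any of collar, nut, jar, hammer, screwdriver, brush from where it was at the start of the episode above 0.03 m).
It also fails if it takes over 51 s, if anything falls off the work surface, if the arm or the gripper's body presses on something with over 40 N, if the wrist force passes 120 N, or if a joint passes its speed limit or range.

## Working session

There is one attempt and no reset: what is moved stays moved. The work goes in short steps, Python scripts to look and compute and a tool call to move; the robot and the scene stay as the last step left them, time stands still between calls to the robot, and variables do not carry over. Pictures are saved under pics/ and viewed, at most 10 in all, crops included, and the job is handed in when it is done.

Besides the shell and the picture viewer there is one more tool, called after "Call:" in YAML: its name, and indented under it one key for each argument. servo_tool: Moves the arm, as the interface text tells. Its arguments: {"type":"object","properties":{"increments":{"type":"array"},"fingers":{"type":"number"},"grip_force":{"type":"number"}},"required":["increments"]}

```bash
mkdir -p pics
cat > h.py <<'E'
import numpy as np, cv2, sys
from station import read_state, camera, job_done
def snap(name,fn=None):
    s=read_state(); c=camera(name); 
    if 'hand_eye' in c:
        T=np.eye(4); T[:3,:3]=np.array(s['tool_rot']); T[:3,3]=s['eef_pos']; c['E']=T@np.array(c['hand_eye'])
    else: c['E']=np.array(c['extrinsics'])
    if fn: cv2.imwrite('pics/'+fn,c['pixels'][:,:,::-1])
    return c
def ray(c,u,v):
    d=np.array([(u-c['cx'])/c['fx'],-(v-c['cy'])/c['fy'],-1.])
    return c['E'][:3,3],c['E'][:3,:3]@d
def onz(c,u,v,z):
    o,d=ray(c,u,v); return o+d*(z-o[2])/d[2]
def proj(c,p):
    q=np.linalg.inv(c['E'])@np.append(p,1); return np.array([c['cx']+c['fx']*q[0]/-q[2],c['cy']+c['fy']*q[1]/q[2]])
E
python3 - <<'E'
from h import *
for n in('top','side'):
    c=snap(n,n+'0.png'); print(n,[k for k in c if k!='pixels'],c['fx'],c['E'].round(3).tolist())
s=read_state(); print(s['time'],s['tool_rot'],s['ft_force'])
a=cv2.imread('pics/top0.png');cv2.imwrite('pics/top0b.png',cv2.resize(a,(800,600),interpolation=cv2.INTER_CUBIC))
a=cv2.imread('pics/side0.png');cv2.imwrite('pics/side0b.png',cv2.resize(a,(800,600),interpolation=cv2.INTER_CUBIC))
E
```

```text
top ['fx', 'fy', 'cx', 'cy', 'extrinsics', 'E'] 441.80407111972204 [[0.016, 0.997, -0.071, 0.379], [-1.0, 0.017, 0.019, -0.036], [0.02, 0.071, 0.997, 1.281], [0.0, 0.0, 0.0, 1.0]]
side ['fx', 'fy', 'cx', 'cy', 'extrinsics', 'E'] 415.5097219664242 [[0.973, 0.116, -0.199, 0.235], [-0.23, 0.51, -0.829, -0.961], [0.006, 0.852, 0.523, 0.7], [0.0, 0.0, 0.0, 1.0]]
0.1 [[-9.58307130e-01  2.85739887e-01 -4.03027509e-04]
 [ 2.85740166e-01  9.58306409e-01 -1.17651650e-03]
 [ 5.00461530e-05 -1.24262530e-03 -9.99999227e-01]] [0.33611358 0.69741705 0.11792454]
```

View pics/top0b.png

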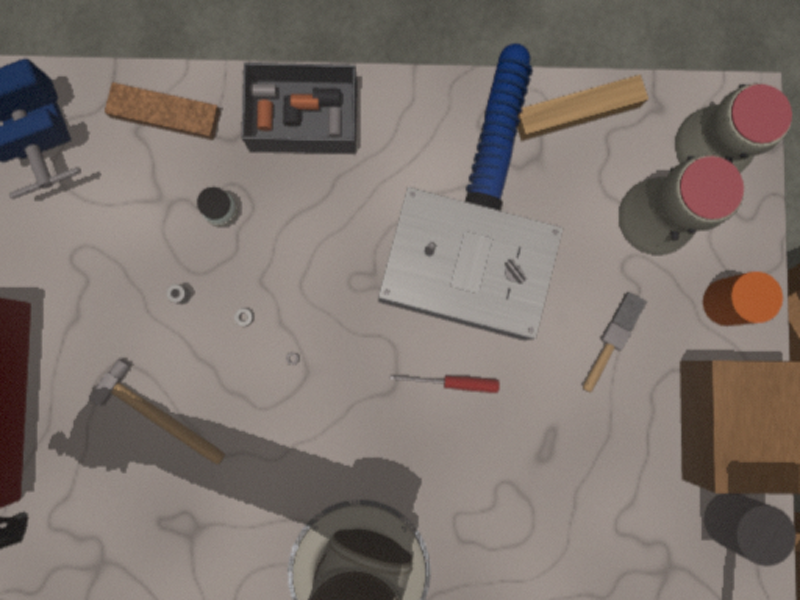

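View pics/side0b.png

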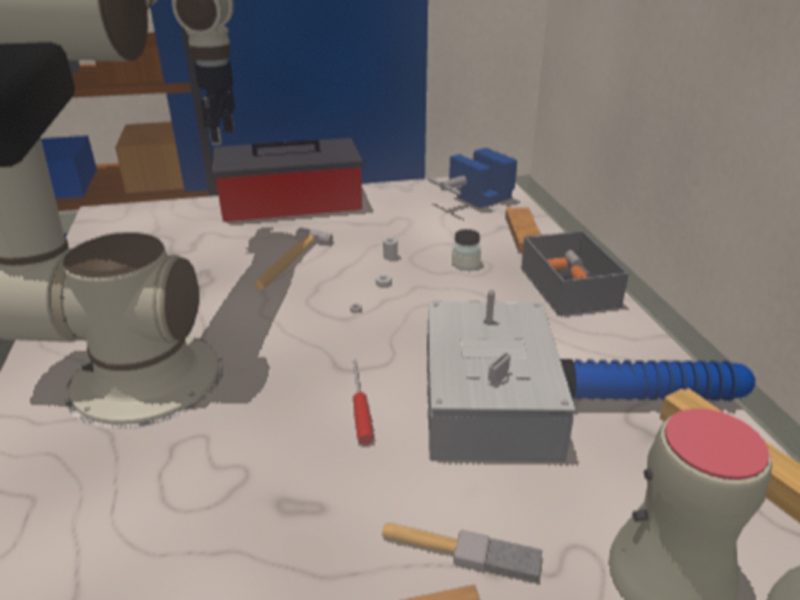

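The top view shows the sleeve at about (115,187), the collar at (156,203), the nut at (187,229), the stud at (275,159) and the fastener at (330,173), in original 512 px coordinates. In the side view the sleeve is near (250,159), the stud tip at (314,187) and the wing at (320,236).

Run:
```python
from h import *
c=snap('top');d=snap('side')
for n,u,v,z in [('TL',410,188,.102),('TR',563,228,.102),('BR',535,338,.102),('BL',380,298,.102),('sleeve',180,293,.044),('collar',244,317,.016),('nut',293,358,.01),('studtip',432,245,.164),('fast',515,271,.136),('mark1',519,252,.102),('mark2',508,294,.102),('jar',214,203,.075),('hamhead',115,375,.02),('hamend',220,459,.02),('sdL',392,378,.01),('sdR',498,386,.02)]:
    print(n,onz(c,u/1.5625,v/1.5625,z).round(4))
for n,u,v,z in [('sleeve top',390,240,.044),('stud tip',490,292,.164),('fast top',502,358,.136),('mark1',474,378,.102),('mark2',524,379,.102)]:
    print(n,onz(d,u/1.5625,v/1.5625,z).round(4))
def crop(c,u,v,w,h,s): 
    p=c['pixels'][v:v+h,u:u+w,::-1]; return cv2.resize(p,(w*s,h*s),interpolation=cv2.INTER_CUBIC)
a=crop(c,240,115,125,105,6)[:300+330]; b=crop(c,95,165,100,50,4)
e=crop(d,260,170,120,100,4); f=crop(d,210,140,60,50,4)
im=np.zeros((600,800,3),np.uint8)
a=crop(c,250,120,100,75,4);im[:300,:400]=a; im[:200,400:]=b; im[200:600,320:800]=e; im[:300,:400]=a; im[300:500,:240]=f
cv2.imwrite('pics/m.png',im)
```

```text
TL [ 0.6781 -0.079   0.102 ]
TR [ 0.613  -0.3457  0.102 ]
BR [ 0.4213 -0.2971  0.102 ]
BL [ 0.4856 -0.0303  0.102 ]
sleeve [0.4936 0.3278 0.044 ]
collar [0.4542 0.218  0.016 ]
nut [0.3808 0.1275 0.01  ]
studtip [ 0.5684 -0.1141  0.164 ]
fast [ 0.5318 -0.2558  0.136 ]
mark1 [ 0.5696 -0.2692  0.102 ]
mark2 [ 0.4963 -0.2504  0.102 ]
jar [0.6509 0.2651 0.075 ]
hamhead [0.3451 0.4458 0.02  ]
hamend [0.1979 0.2522 0.02  ]
sdL [ 0.3471 -0.0544  0.01  ]
sdR [ 0.3357 -0.2477  0.02  ]
sleeve top [0.4991 0.334  0.044 ]
stud tip [ 0.5694 -0.1211  0.164 ]
fast top [ 0.542  -0.2572  0.136 ]
mark1 [ 0.5033 -0.2519  0.102 ]
mark2 [ 0.5742 -0.2705  0.102 ]
```

View pics/m.png

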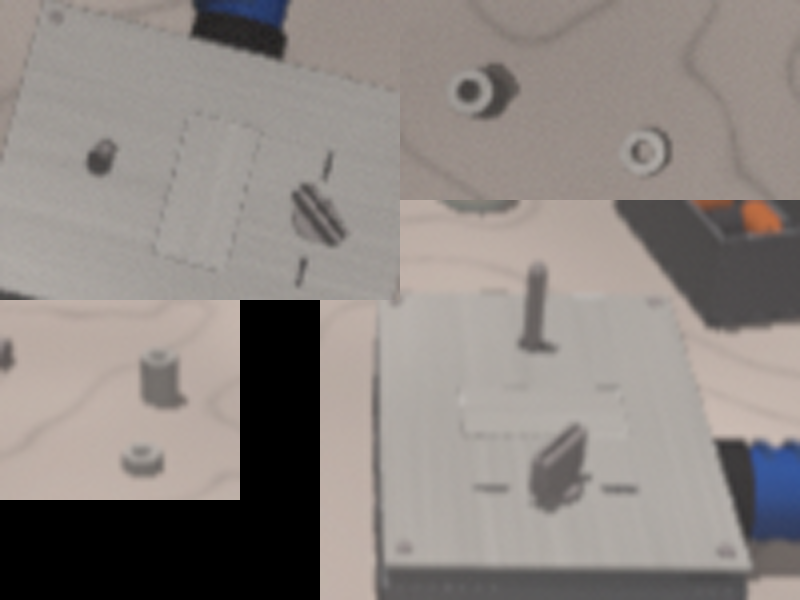

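Call:
servo_tool:
  increments:
    - [33, -19, 0, 0]
    - [33, -19, 0, 0]
    - [33, -19, 0, 0]
    - [33, -19, 0, 0]
    - [33, -19, 0, 0]
    - [33, -19, 0, 0]
    - [33, -19, 0, 0]
    - [33, -19, 0, 0]
    - [33, -19, 0, 0]
    - [33, -19, 0, 0]
  fingers: 0

```text
time: 1.03
eef_pos: [0.4886, 0.3357, 0.2]
tool_rot: [[-0.958, 0.286, -0.0], [0.286, 0.958, 0.0], [0.0, -0.0, -1.0]]
ft_force: [0.5, 1.8, -0.0]
opening: 0.0853
gripper_force: 0.0
```

Run:
```python
from h import *
s=read_state(); print(s['time'],s['qpos'],s['eef_pos'],s['tool_rot'])
c=snap('wrist','w1.png'); print(c['fx'],c['hand_eye'],proj(c,[.496,.334,.044]))
g=cv2.resize(cv2.imread('pics/w1.png'),(800,600));cv2.imwrite('pics/w1b.png',g)
```

```text
1.0333 [6.01950443e-01 1.92329834e-01 2.93174542e-01 1.67165981e+00
 1.31964799e-05 8.91915517e-01] [0.48862078 0.33568948 0.20000021] [[-9.58253862e-01  2.85918757e-01 -2.29457503e-05]
 [ 2.85918757e-01  9.58253862e-01  2.46801578e-07]
 [ 2.20584191e-05 -6.32412185e-06 -1.00000000e+00]]
281.6736061797755 [[ 7.26999170e-04  9.46382033e-01  3.23048787e-01  8.35480303e-02]
 [ 9.99999498e-01 -9.10868984e-04  4.17990229e-04 -2.51375232e-04]
 [ 6.89833563e-04  3.23048321e-01 -9.46382220e-01 -1.73869583e-01]
 [ 0.00000000e+00  0.00000000e+00  0.00000000e+00  1.00000000e+00]] [253.85236715 170.16606513]
```

View pics/w1b.png

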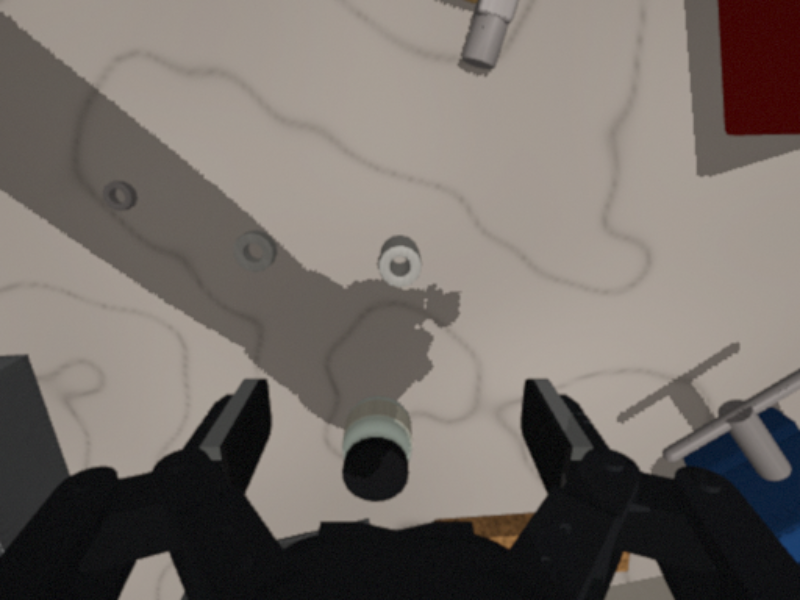

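The wrist view shows the sleeve's top ring at (256,169) in original pixels, within 2 px of the prediction; the collar, nut and jar are clear of the fingers.

Run:
```python
from h import *
c=snap('wrist')
print(onz(c,256,169,.044), onz(c,256,169.5,.044))
g=cv2.cvtColor(c['pixels'],cv2.COLOR_RGB2GRAY)[150:190,230:285]
m=(g>185).astype(np.uint8); n,l,st,ce=cv2.connectedComponentsWithStats(m)
for i in range(1,n):
    if st[i,4]>40:
        k=cv2.findContours((l==i).astype(np.uint8),0,1)[0][0]; e=cv2.minEnclosingCircle(k); print(st[i],e); print(onz(c,e[0][0]+230,e[0][1]+150,.044))
```

```text
[0.49995654 0.33345426 0.044     ] [0.50055554 0.33327599 0.044     ]
```

Call:
servo_tool:
  increments:
    - [5, -1, -28, 0]
    - [5.5, -1, -28, 0]
    - [0, 0, -28, 0]
    - [0, 0, -28, 0]
    - [0, 0, -28, 0]
    - [0, 0, -25, 0]
    - [0, 0, -15, 0]
    - [0, 0, -10, 0]
    - [0, 0, 0, 0]
  fingers: 0

```text
time: 1.88
eef_pos: [0.4962, 0.3346, 0.0078]
tool_rot: [[-0.958, 0.285, -0.003], [0.285, 0.958, -0.002], [0.002, -0.003, -1.0]]
ft_force: [-0.3, -0.9, 0.5]
opening: 0.0854
gripper_force: 0.0
```

Call:
servo_tool:
  increments:
    - [0, 0, 0, 0]
    - [0, 0, 0, 0]
    - [0, 0, 0, 0]
    - [0, 0, 0, 0]
    - [0, 0, 0, 0]
    - [0, 0, 0, 0]
    - [0, 0, 0, 0]
    - [0, 0, 0, 0]
  fingers: 255
  grip_force: 30

```text
time: 2.55
eef_pos: [0.4983, 0.3356, 0.0113]
tool_rot: [[-0.958, 0.286, 0.002], [0.286, 0.958, 0.001], [-0.001, 0.002, -1.0]]
ft_force: [0.4, 0.7, 6.7]
opening: 0.0304
gripper_force: 29.4
```

Call:
servo_tool:
  increments:
    - [0, 0, 10, 0]
    - [0, 0, 30, 0]
    - [0, 0, 35, 0]
    - [0, 0, 35, 0]
    - [0, 0, 35, 0]
    - [0, 0, 35, 0]
    - [0, 0, 10, 0]
    - [0, 0, 0, 0]

```text
time: 3.22
eef_pos: [0.4986, 0.3357, 0.2041]
tool_rot: [[-0.958, 0.286, 0.005], [0.286, 0.958, 0.003], [-0.004, 0.004, -1.0]]
ft_force: [-0.0, 0.7, -0.9]
opening: 0.0299
gripper_force: 29.8
```

Run:
```python
from h import *
c=snap('wrist','w2.png'); print(proj(c,list(read_state()['eef_pos'])))
g=cv2.resize(cv2.imread('pics/w2.png'),(800,600));cv2.imwrite('pics/w2b.png',g)
```

```text
[252.87673789 218.310069  ]
```

View pics/w2b.png

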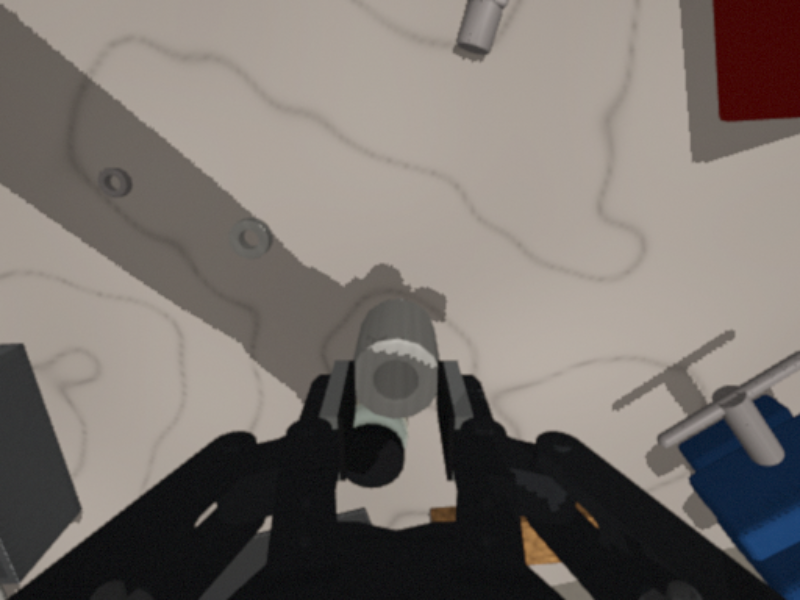

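The sleeve is held between the pads, its top ring centred at about (254,242) in original pixels. I'll compute its offset from the TCP.

Run:
```python
from h import *
s=read_state();c=snap('wrist');e=np.array(s['eef_pos']);R=np.array(s['tool_rot']);print(e)
for zz in (.031,.034,.037):
  p=onz(c,254.1,242,e[2]+zz); print(zz,(p-e).round(4), (R.T@(p-e)).round(4))
```

```text
[0.4981452  0.33534811 0.20122613]
0.031 [-0.0013  0.0006  0.031 ] [ 0.0014  0.0003 -0.031 ]
0.034 [-0.003   0.0011  0.034 ] [ 0.0031  0.0003 -0.034 ]
0.037 [-0.0046  0.0016  0.037 ] [ 0.0048  0.0003 -0.037 ]
```

Call:
servo_tool:
  increments:
    - [7, -38, 3, 0]
    - [7, -38, 3, 0]
    - [7, -38, 3, 0]
    - [7, -38, 3, 0]
    - [7, -38, 3, 0]
    - [7, -38, 3, 0]
    - [7, -38, 3, 0]
    - [7, -38, 2, 0]
    - [7, -38, 2, 0]
    - [7, -38, 0, 0]

```text
time: 4.15
eef_pos: [0.5669, -0.0468, 0.223]
tool_rot: [[-0.958, 0.286, -0.003], [0.286, 0.958, 0.0], [0.003, -0.001, -1.0]]
ft_force: [0.3, 1.0, -1.0]
opening: 0.0297
gripper_force: 29.8
```

Run:
```python
from h import *
print(read_state()['eef_pos'])
c=snap('wrist','w3.png'); print(proj(c,[.5685,-.116,.164]),proj(c,[.5685,-.116,.102]))
g=cv2.resize(cv2.imread('pics/w3.png'),(800,600));cv2.imwrite('pics/w3b.png',g)
```

```text
[ 0.56693586 -0.04683024  0.22300791]
[180.59711943 213.60999552] [194.27396562 190.74276279]
```

View pics/w3b.png

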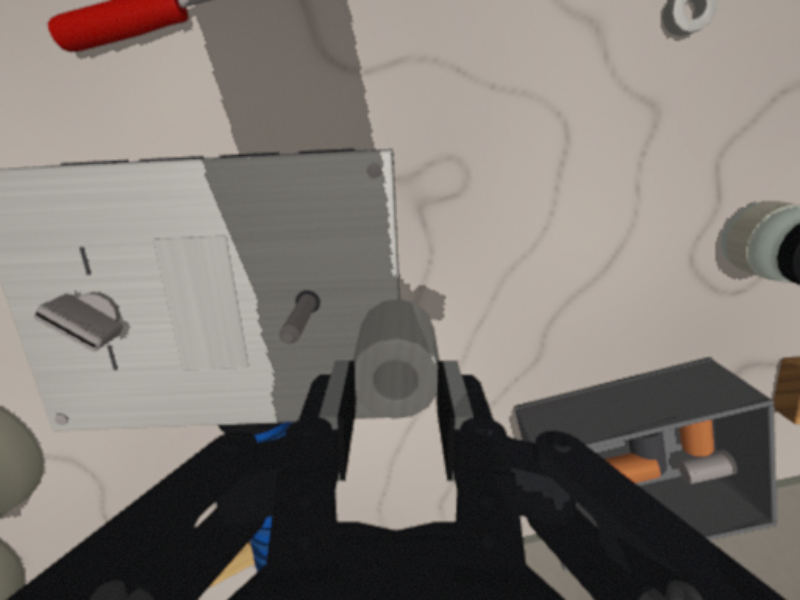

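In the wrist view the stud tip is at about (185,214), its base at (197,192), and the fastener wing and marks are on the left.

Run:
```python
from h import *
c=snap('wrist')
print(onz(c,185.3,213.5,.164),onz(c,197.3,191.8,.102))
k=1/1.5625
m1=onz(c,85*k,260*k,.102);m2=onz(c,113*k,357*k,.102);print('marks',m1,m2,(m1+m2)/2,np.degrees(np.arctan2(*(m2-m1)[1::-1])))
w1=onz(c,39*k,316*k,.136);w2=onz(c,97*k,347*k,.136);print('wing',w1,w2,np.degrees(np.arctan2(*(w1-w2)[1::-1])))
```

```text
[ 0.56985296 -0.11761253  0.164     ] [ 0.57089196 -0.11914714  0.102     ]
marks [ 0.49920127 -0.25684812  0.102     ] [ 0.57165082 -0.27446965  0.102     ] [ 0.53542604 -0.26565889  0.102     ] -13.670310462612395
wing [ 0.52231892 -0.27726272  0.136     ] [ 0.55248043 -0.25254525  0.136     ] -140.66525558063805
```

Call:
servo_tool:
  increments:
    - [2, -24, -10, 0]
    - [2, -24, -10, 0]
    - [1.5, -20, -10, 0]
    - [0, -4, -3, 0]
    - [0, 0, 0, 0]
    - [0, 0, 0, 0]
    - [0, 0, 0, 0]

```text
time: 4.83
eef_pos: [0.5731, -0.1159, 0.1921]
tool_rot: [[-0.959, 0.285, -0.0], [0.285, 0.959, 0.0], [0.0, 0.0, -1.0]]
ft_force: [-0.8, -0.2, -0.9]
opening: 0.0297
gripper_force: 29.8
```

Run:
```python
from h import *
print(read_state()['eef_pos'])
d=snap('side');p=d['pixels'][130:250,240:400,::-1];c=snap('wrist')['pixels'][100:340,90:410,::-1]
im=np.vstack([cv2.resize(p,None,fx=2.5,fy=2.5,interpolation=2),cv2.resize(c,(400,300))])
cv2.imwrite('pics/s1.png',im)
```

```text
[ 0.57308201 -0.11588657  0.19205203]
```

View pics/s1.png

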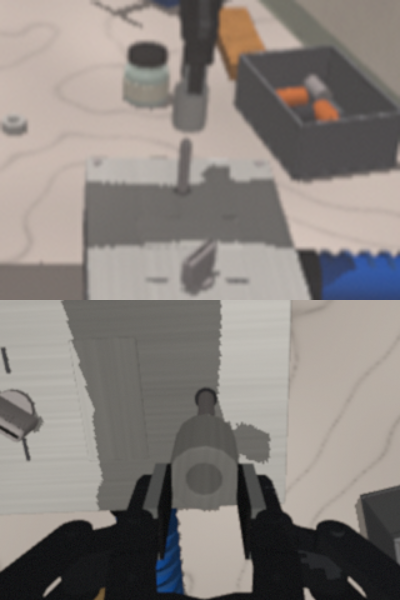

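The side view shows the sleeve just above the stud tip, about 3 mm to the right (+x) of its axis; the wrist view shows it aligned along the finger direction. I'll shift 2 mm back and lower it.

Call:
servo_tool:
  increments:
    - [-2, 0.6, -5, 0]
    - [0, 0, -5, 0]
    - [0, 0, -5, 0]
    - [0, 0, -5, 0]
    - [0, 0, -5, 0]
    - [0, 0, -5, 0]
    - [0, 0, 0, 0]

```text
time: 5.52
eef_pos: [0.5708, -0.1163, 0.1607]
tool_rot: [[-0.958, 0.286, -0.002], [0.286, 0.958, 0.0], [0.002, -0.0, -1.0]]
ft_force: [0.7, 1.1, -1.3]
opening: 0.0298
gripper_force: 29.7
```

Call:
servo_tool:
  increments:
    - [0, 0, -8, 0]
    - [0, 0, -8, 0]
    - [0, 0, -8, 0]
    - [0, 0, -8, 0]
    - [0, 0, -6, 0]
    - [0, 0, -3, 0]
    - [0, 0, -2, 0]
    - [0, 0, 0, 0]
    - [0, 0, 0, 0]

```text
time: 6.27
eef_pos: [0.5713, -0.1161, 0.1188]
tool_rot: [[-0.958, 0.286, -0.0], [0.286, 0.958, 0.0], [0.0, 0.0, -1.0]]
ft_force: [4.3, 2.8, -4.3]
opening: 0.0296
gripper_force: 29.9
```

Call:
servo_tool:
  increments:
    - [0.5, 0.5, -2, 0]
    - [0, 0, -2, 0]
    - [0, 0, -2, 0]
    - [0, 0, -1, 0]
    - [0, 0, 0, 0]
    - [0, 0, 0, 0]

```text
time: 6.77
eef_pos: [0.5718, -0.116, 0.1127]
tool_rot: [[-0.958, 0.286, 0.001], [0.286, 0.958, -0.0], [-0.001, -0.0, -1.0]]
ft_force: [-0.4, -0.4, 4.5]
opening: 0.0296
gripper_force: 32.8
```

Call:
servo_tool:
  increments:
    - [0, 0, 0, 0]
    - [0, 0, 0, 0]
    - [0, 0, 0, 0]
    - [0, 0, 0, 0]
    - [0, 0, 0, 0]
    - [0, 0, 0, 0]
    - [0, 0, 0, 0]
    - [0, 0, 0, 0]
  fingers: 0

```text
time: 7.43
eef_pos: [0.5716, -0.1158, 0.112]
tool_rot: [[-0.958, 0.286, -0.0], [0.286, 0.958, -0.0], [0.0, -0.0, -1.0]]
ft_force: [-0.5, -0.3, 0.4]
opening: 0.0851
gripper_force: 0.0
```

Call:
servo_tool:
  increments:
    - [0, 0, 10, 0]
    - [0, 0, 25, 0]
    - [0, 0, 30, 0]
    - [0, 0, 30, 0]
    - [-9, -37, 10, 6]
    - [-9, -37, 0, 7]
    - [-9, -37, 0, 7]
    - [-9, -33, 0, 7]
    - [0, 0, 0, 7]
    - [0, 0, 0, 7]

```text
time: 8.27
eef_pos: [0.5353, -0.2605, 0.2177]
tool_rot: [[-0.911, -0.411, 0.0], [-0.411, 0.911, -0.0], [-0.0, -0.0, -1.0]]
ft_force: [0.8, 0.7, 0.1]
opening: 0.0852
gripper_force: 0.0
```

Call:
servo_tool:
  increments:
    - [0, 0, 0, 7]
    - [0, 0, 0, 7]
    - [0, 0, 0, 1]
    - [0, 0, 0, 0]
    - [0, 0, 0, 0]

```text
time: 8.68
eef_pos: [0.5361, -0.2583, 0.2175]
tool_rot: [[-0.778, -0.628, 0.0], [-0.628, 0.778, -0.0], [-0.0, -0.0, -1.0]]
ft_force: [0.1, -0.3, 0.3]
opening: 0.0853
gripper_force: 0.0
```

Run:
```python
from h import *
s=read_state();print(s['eef_pos'],s['tool_rot'],s['qpos'])
d=snap('side');p=d['pixels'][130:280,240:400,::-1];c=snap('wrist','w4.png')['pixels'][:,:,::-1]
im=np.zeros((384,800,3),np.uint8);im[:,:512]=c;im[:270,512:]=cv2.resize(p,(288,270),interpolation=2)
cv2.imwrite('pics/w4b.png',im)
```

```text
[ 0.53612255 -0.2583363   0.2175034 ] [[-7.78039583e-01 -6.28215161e-01  3.44551201e-04]
 [-6.28215230e-01  7.78039590e-01 -1.42029785e-04]
 [-1.78849211e-04 -3.26957107e-04 -9.99999931e-01]] [-4.49042510e-01  2.06110728e-01  3.43464107e-01  1.70777766e+00
  2.16213654e-05 -1.12829964e+00]
```

View pics/w4b.png

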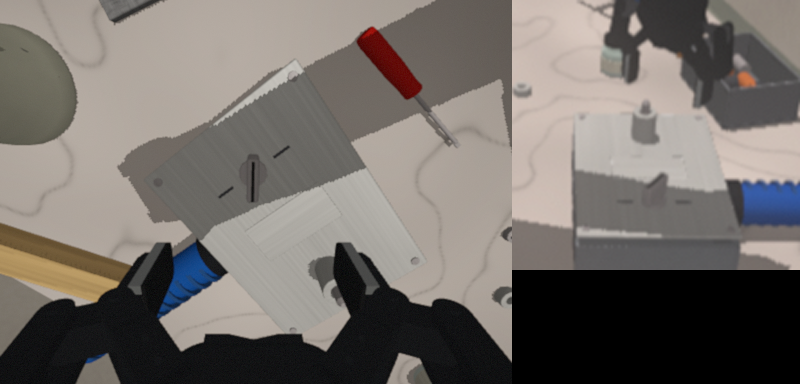

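The sleeve sits on the stud with the tip showing. In the wrist view the wing's slot runs vertically from (253,162) to (252,201), so the fingers are already square to it.

Run:
```python
from h import *
s=read_state();c=snap('wrist');e=np.array(s['eef_pos'])
a=onz(c,253,162,.136);b=onz(c,252.3,201,.136);m=(a+b)/2
print(m,np.degrees(np.arctan2(*(a-b)[1::-1])),np.linalg.norm(a-b),m-e)
m1=onz(c,219,197,.102);m2=onz(c,290,147,.102);m1=onz(c,225.5,192.5,.102);m2=onz(c,281.5,152,.102);print((m1+m2)/2,np.degrees(np.arctan2(*(m1-m2)[1::-1])))
```

```text
[ 0.53504329 -0.25970335  0.136     ] -141.98649594493972 0.038942111942518946 [-0.00106712 -0.00136566 -0.08130307]
[ 0.53543551 -0.25924606  0.102     ] -14.06294631457879
```

Call:
servo_tool:
  increments:
    - [-1.5, -2, -20, -0.9]
    - [0, 0, -25, 0]
    - [0, 0, -25, 0]
    - [0, 0, -20, 0]
    - [0, 0, -10, 0]
    - [0, 0, -5, 0]
    - [0, 0, 0, 0]
    - [0, 0, 0, 0]

```text
time: 9.5
eef_pos: [0.535, -0.2606, 0.1132]
tool_rot: [[-0.786, -0.619, 0.001], [-0.619, 0.786, -0.001], [-0.001, -0.001, -1.0]]
ft_force: [-0.3, -0.0, 0.3]
opening: 0.0854
gripper_force: 0.0
```

Call:
servo_tool:
  increments:
    - [0, 0, 0, 0]
    - [0, 0, 0, 0]
    - [0, 0, 0, 0]
    - [0, 0, 0, 0]
    - [0, 0, 0, 0]
    - [0, 0, 0, 0]
    - [0, 0, 0, 0]
    - [0, 0, 0, 0]
    - [0, 0, 0, 0]
    - [0, 0, 0, 0]
  fingers: 255
  grip_force: 40

```text
time: 10.33
eef_pos: [0.5345, -0.2604, 0.112]
tool_rot: [[-0.786, -0.619, -0.0], [-0.619, 0.786, 0.0], [0.0, 0.0, -1.0]]
ft_force: [-0.6, 0.4, 0.3]
opening: -0.0
gripper_force: 0.0
```

Run:
```python
from h import *
d=snap('side');p=d['pixels'][160:270,260:380,::-1];c=snap('wrist','w5.png')['pixels'][:,:,::-1]
im=np.zeros((384,800,3),np.uint8);im[:,:512]=c;im[:264,512:]=cv2.resize(p,(288,264),interpolation=2)
cv2.imwrite('pics/w5b.png',im)
```

```text
(no output)
```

View pics/w5b.png

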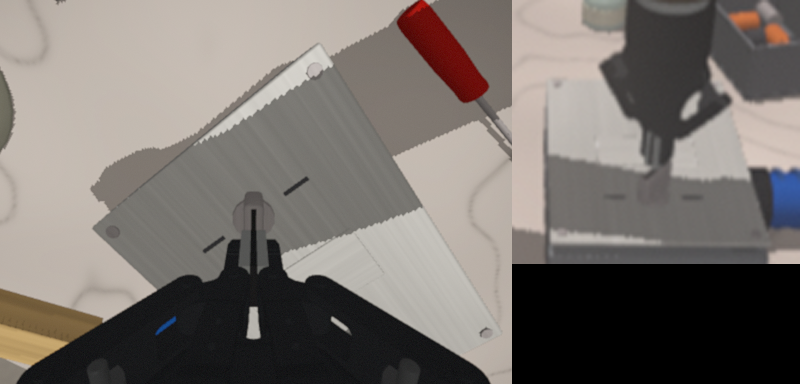

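The wing sits at about (253,192)–(253,240), with the fingers just below it in the image and the boss centred at (253,214). It is unclear whether they hold the wing, so I'll check this numerically.

Run:
```python
from h import *
s=read_state();c=snap('wrist');e=np.array(s['eef_pos']);R=np.array(s['tool_rot'])
print(e,s['opening'],s['gripper_force'],s['moment'])
def q(x,y,z): return proj(c,e+R@np.array([x,y,0])+[0,0,z-e[2]]).round(1)
for x in(-.022,0,.022):
  print('wing top',x,q(x,-.006,.136),q(x,.006,.136),'base',q(x,-.006,.108),q(x,.006,.108))
for z in (.112,.12,.13,.14): print('pad tip',z,[q(sx*.011,.006,z).tolist() for sx in(-1,1)])
print('boss',q(0,-.015,.108),q(0,.015,.108))
g=cv2.cvtColor(c['pixels'],cv2.COLOR_RGB2GRAY)
for r in range(186,310,6): print(r,g[r,226:282:2])
```

```text
[ 0.53456112 -0.26038697  0.11204483] -0.00016120268231767905 0.0 [ 0.01275864  0.08391662 -0.00601314]
wing top -0.022 [243.3 269.6] [262.5 269.6] base [244.6 246.2] [261.3 246.2]
wing top 0 [242.9 238.3] [262.9 238.3] base [244.3 218.3] [261.6 218.3]
wing top 0.022 [242.4 204.3] [263.3 204.3] base [244.  188.3] [261.9 188.4]
pad tip 0.112 [[261.6, 235.3], [261.9, 205.9]]
pad tip 0.12 [[261.9, 241.1], [262.3, 210.7]]
pad tip 0.13 [[262.4, 249.1], [262.8, 217.3]]
pad tip 0.14 [[262.9, 257.9], [263.3, 224.7]]
boss [231.3 218.3] [274.6 218.3]
186 [121 119 121 119 121 121 122 120 118 118 117 117 117 117 119 118 121 121
 122 121 118 117 117 117 119 121 121 118]
192 [117 117 118 119 120 120 120 120 123 121 102  86  82  82  82  83  86 100
 120 122 121 121 118 117 116 116 117 119]
198 [118 115 118 118 118 118 119 120 119  95  79  81  83  83  85  84  84  81
  89 118 117 120 122 120 120 117 115 115]
204 [116 119 118 114 117 110  87  94 102  83  84  90  89  90  88  87  88  85
  81 101  94  88 111 119 122 121 121 117]
210 [119 117 117 117  92 102 104 103 101  92  99 102  90  29  23  75 102  98

[... 993 characters left out ...]
 84 86 85 86 71 18 23
 23 25 23 22]
270 [ 24  24  22  21  25  24  22  22  24  26  48 103  45  28  22  39 104  57
  24  23  22  23  20  24  22  22  23  24]
276 [24 23 29 28 29 29 25 25 25 24 24 23 28 28 24 24 19 24 22 20 23 23 28 29
 26 28 20 26]
282 [23 24 25 26 20 25 25 21 22 23 25 22 25 25 26 27 23 18 23 25 23 19 25 19
 26 24 20 23]
288 [22 24 22 27 23 23 27 20 22 23 23 18 24 27 25 22 18 25 21 22 22 28 24 21
 23 20 24 23]
294 [20 26 25 23 22 24 24 19 23 19 23 25 28 23 28 25 24 22 24 21 22 22 22 21
 20 25 25 22]
300 [23 22 24 22 23 21 17 20 22 24 23 25 23 25 22 27 22 23 20 23 18 19 22 18
 21 21 22 17]
306 [25 24 21 24 24 18 25 25 22 23 30 24 70 75 76 72 26 22 23 22 20 24 22 29
 19 22 23 23]
```

Call:
servo_tool:
  increments:
    - [0, 0, -1, 0]
    - [0, 0, -1, 0]
    - [0, 0, -1, 0]
    - [0, 0, 0, 0]
    - [0, 0, 0, 0]

```text
time: 10.9
eef_pos: [0.5345, -0.2604, 0.109]
tool_rot: [[-0.786, -0.619, -0.0], [-0.619, 0.786, 0.0], [0.0, 0.0, -1.0]]
ft_force: [1.1, -0.0, -0.2]
opening: -0.0001
gripper_force: 0.0
```

Call:
servo_tool:
  increments:
    - [0, 0, -1, 0]
    - [0, 0, -1, 0]
    - [0, 0, -1, 0]
    - [0, 0, -1, 0]
    - [0, 0, -1, 0]
    - [0, 0, 0, 0]
    - [0, 0, 0, 0]

```text
time: 11.48
eef_pos: [0.5346, -0.2605, 0.1046]
tool_rot: [[-0.786, -0.619, 0.0], [-0.619, 0.786, -0.0], [-0.0, -0.001, -1.0]]
ft_force: [-1.6, 0.1, 4.8]
opening: 0.0001
gripper_force: 2.3
```

Shut fingers touch the wing's top at TCP z ≈ 0.105, so the real fingertips end about 31 mm above the reported TCP. I'll lift, open, and grasp correspondingly lower.

Call:
servo_tool:
  increments:
    - [0, 0, 10, 0]
    - [0, 0, 15, 0]
    - [0, 0, 0, 0]
    - [0, 0, 0, 0]
    - [0, 0, 0, 0]
    - [0, 0, 0, 0]
    - [0, 0, 0, 0]
  fingers: 110

```text
time: 12.07
eef_pos: [0.5343, -0.2603, 0.1283]
tool_rot: [[-0.786, -0.619, -0.001], [-0.619, 0.786, 0.001], [0.001, 0.001, -1.0]]
ft_force: [0.3, 0.0, 0.4]
opening: 0.0488
gripper_force: 0.0
```

Call:
servo_tool:
  increments:
    - [0, 0, -12, 0]
    - [0, 0, -12, 0]
    - [0, 0, -10, 0]
    - [0, 0, -6, 0]
    - [0, 0, -3, 0]
    - [0, 0, 0, 0]
    - [0, 0, 0, 0]

```text
time: 12.65
eef_pos: [0.5345, -0.2604, 0.0861]
tool_rot: [[-0.786, -0.619, 0.0], [-0.619, 0.786, 0.0], [-0.0, -0.0, -1.0]]
ft_force: [0.4, -0.2, 0.8]
opening: 0.0488
gripper_force: 0.0
```

Call:
servo_tool:
  increments:
    - [0, 0, 0, 0]
    - [0, 0, 0, 0]
    - [0, 0, 0, 0]
    - [0, 0, 0, 0]
    - [0, 0, 0, 0]
    - [0, 0, 0, 0]
    - [0, 0, 0, 0]
  fingers: 255
  grip_force: 40

```text
time: 13.23
eef_pos: [0.5347, -0.2605, 0.0866]
tool_rot: [[-0.786, -0.619, 0.001], [-0.619, 0.786, -0.0], [-0.0, -0.001, -1.0]]
ft_force: [-1.0, 1.5, 4.0]
opening: 0.0109
gripper_force: 44.1
```

Call:
servo_tool:
  increments:
    - [0, 0, 0, -5]
    - [0, 0, 0, -6]
    - [0, 0, 0, -6]
    - [0, 0, 0, -6]
    - [0, 0, 0, -6]
    - [0, 0, 0, -6]
    - [0, 0, 0, -6]
    - [0, 0, 0, -6]
    - [0, 0, 0, -5.2]
    - [0, 0, 0, 0]

```text
time: 14.07
eef_pos: [0.5345, -0.2595, 0.0862]
tool_rot: [[-0.969, 0.246, -0.0], [0.246, 0.969, 0.002], [0.0, 0.002, -1.0]]
ft_force: [-1.5, 5.0, 4.8]
opening: 0.0114
gripper_force: 44.2
```

Call:
servo_tool:
  increments:
    - [0, 0, 0, 0]
    - [0, 0, 0, 0]
    - [0, 0, 0, 0]
    - [0, 0, 0, 0]

```text
time: 14.4
eef_pos: [0.5345, -0.2595, 0.0862]
tool_rot: [[-0.971, 0.241, -0.0], [0.241, 0.971, 0.002], [0.0, 0.002, -1.0]]
ft_force: [-1.7, 5.8, 4.2]
opening: 0.0111
gripper_force: 44.2
```

Call:
servo_tool:
  increments:
    - [0, -0.5, -2, 0]
    - [0, 0, -2, 0]
    - [0, 0, -2, 0]
    - [0, 0, -2, 0]
    - [0, 0, -2, 0]
    - [0, 0, -2, 0]
    - [0, 0, 0, 0]
    - [0, 0, 0, 0]
  grip_force: 80

```text
time: 15.07
eef_pos: [0.5346, -0.2595, 0.075]
tool_rot: [[-0.971, 0.241, 0.001], [0.241, 0.971, 0.002], [-0.0, 0.002, -1.0]]
ft_force: [-3.7, 8.5, 10.7]
opening: 0.0098
gripper_force: 84.3
```

Call:
servo_tool:
  increments:
    - [0, 0, -1, 0]
    - [0, 0, -1, 0]
    - [0, 0, 0, 0]
    - [0, 0, 0, 0]
    - [0, 0, 0, 0]

```text
time: 15.48
eef_pos: [0.5347, -0.2596, 0.0746]
tool_rot: [[-0.971, 0.241, 0.002], [0.241, 0.971, 0.002], [-0.001, 0.002, -1.0]]
ft_force: [-6.8, 9.7, 21.2]
opening: 0.0098
gripper_force: 85.7
```

Run:
```python
from h import *
s=read_state();print(s['eef_pos'],s['ft_force'],s['moment'],s['time'])
d=snap('side');p=d['pixels'][160:270,260:380,::-1];c=snap('wrist','w6.png')['pixels'][:,:,::-1]
im=np.zeros((384,800,3),np.uint8);im[:,:512]=c;im[:264,512:]=cv2.resize(p,(288,264),interpolation=2)
cv2.imwrite('pics/w6b.png',im)
```

```text
[ 0.53465322 -0.25958884  0.07464086] [-6.79633838  9.68612926 21.17734162] [2.18033609 1.61134437 0.00477954] 15.4833
```

View pics/w6b.png

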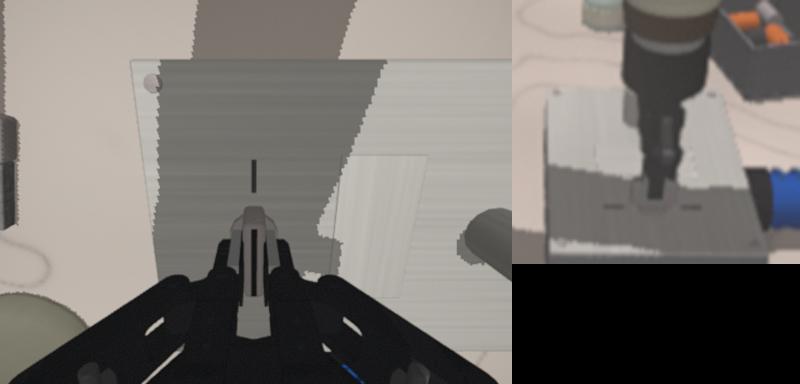

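The last view shows the slot in line with the index mark (column 254), the sleeve still on the stud and clear of the gripper, and the panel at its hard stop: the force rose from 11 to 21 N with almost no travel.

```bash
python3 -c "
from station import *
print(job_done())"
```

```text
the job is handed in; nothing more can be done
None
```

I handed the job in with the sleeve on the stud, the fastener lined up with the index marks, and the panel held down at its hard stop (about 21 N); the hand-in gave no verdict.

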